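Push the jar aside and flip the watercolour tin open

TASK

Use only the fingertips or the outside of the fingers; do not pinch, lift or carry anything. First push the small jar with the black cap along the table, keeping it upright, until it stands at least about 20 cm away from the brass thumb tab of the watercolour tin, while the tin is still shut. Then push the tin's lid up by its tab and flip it over past its balance point, so that it lies fully open on its own, and leave the other things on the table where they are.

Things in the scene. Friction and masses are not known exactly. Their poses are not given: they have to be found in the camera images.
- jar: Small closed glass jar with grey contents and a black cap, 60 mm across, 69 mm tall, loose on the table; it stands in front of the tin's tab. Origin at the centre of its underside, z axis up.
- hinge (a point): Middle of the hinge line along the rear of the dark blue watercolour tin (70 x 202 x 22 mm), 61 mm above the table; does not move. The tin is fixed on a low wooden bench (84 x 226 mm, 45 mm high), itself fixed; the bench's front edge is 75 mm in front of the hinge. Axes: x level, from tab to hinge (away from the robot); y along the hinge; z up. The paint pans lie 5 mm below this point.
- tab_lip (a point): Front edge of the lid's brass thumb tab, mid-width, on its underside; moves with the lid. The tab is flat, 50 mm wide, 3 to 4 mm thick, level when shut, and sticks out 26 mm from the lid. This edge is 94 mm from the hinge; shut, it is 67 mm above the table (6 mm above the hinge) and 19 mm in front of the bench's front edge, with nothing under it down to the table.
- tin_lid (a joint): Hinge angle of the lid in rad: 0 shut, grows as the front edge is raised, 2.09 fully open (leaning back on its stop). The lid with its tab weighs less than 0.2 kg and the hinge turns easily: below about 1.2 it falls shut, beyond about 1.7 it falls open slowly by itself, between it may stay.
- bottle: Bystander: loose white bottle with a grey cap, 39 mm across, 94 mm tall. Origin at the centre of its underside.
- big_tube: Bystander: loose large white paint tube with a blue cap, 188 mm long, 57 mm wide, 38 mm high, at the right. Origin at the centre of its underside.
- small_tube: Bystander: loose small white paint tube with a black cap, 112 mm long, 40 mm wide, 26 mm high, at the left. Origin at the centre of its underside.
- tape: Bystander: loose roll of brown tape lying flat, 90 mm across, 48 mm high, at the back right. Origin at the centre of its underside.
- tab_home (a point): Fixed point: where the tab's front edge (point tab_lip) lies while the lid is shut. The jar's distance is measured from here.
Things that resemble listed ones, but are neither listed nor needed, are in the scene too. Leave any blue or red look-alike of the jar alone.

How it is judged:
By the outcome, as a careful person would: the job done as asked, in the order asked, and still so for the second after the job is handed in, with the robot touching nothing.
It also fails if it takes over 64 s, if anything falls off the work surface, if the arm or the gripper's body presses on something with over 40 N, if the wrist force passes 120 N, or if a joint passes its speed limit or range.

ROBOT

A 6-joint arm with a two-finger parallel gripper is mounted at the origin on a cart in front of the work surface, level with it; the furniture and walls round the work are solid. World frame = base frame: x ahead of the robot, y to its left, z up, the work surface at z = 0. Lengths are in m, angles in rad, forces in N, time in s.
With the tool pointing down it reaches from about 0.4 to 0.825 m from the base axis. Payload 7 kg.
Tool frame: the origin (TCP) lies at the very end of the fingers, on their centre line; the grasp point (between the pads) lies 19 mm behind it; y points along the fingers, z is the direction in which the jaws open and shut, and the axes are right-handed (so a half turn about y gives the same grasp; the last joint's range is limited). The gripper opens to 88 mm and grips with 3 to 60 N. Pads are 19 mm wide; open, the fingers measure 130 mm over their backs; the gripper's body (78 mm by 193 mm) begins 47 mm behind the grasp point.
Start: joints at [1.494, 0.359, 0.012, 0, -1.224, -0.288], TCP at [0.241, 0.631, 0.227] pointing down, gripper open.
Joint ranges: [-3.07, 3.07], [-1.43, 2.12], [-1.02, 1.25], [-3.03, 1.67], [-3.05, -0], [-3.03, 3.03]. Speed limits (rad/s): [2.39, 2.39, 3.01, 3.14, 3.14, 3.14].

INTERFACE

Orientations are given as [roll, pitch, yaw] about the fixed x, y, z axes, in that order (R = Rz(yaw) Ry(pitch) Rx(roll)).
In Python, from station import get_state, grab_frame, job_done, regions_of gives the robot as it stands.
- The arm moves only by the tool drive_tool, never from a script. Its argument "rows" is a list of rows, each a list of 3 entries, a list of its own where there are three numbers: the shift along the world's x, y, z as a fraction of full scale, then the turn about the world's z as a fraction of full scale, then the opening, from 0 (shut) to 1 (fully open). A call has 1 to 12 rows; each row is the pose to reach, as a shift and turn from the pose commanded when the call began; what a row does not reach only later rows make up. Full scale, the value 1, is 30 cm for a shift and 90 degrees for a turn. A row lasts 1/10 s, in which the tool goes at most 50 mm and 8.59 degrees, less where a joint would pass 70% of its speed; a pose out of reach is approached as far as the arm can. A call with a number of a shift or a turn outside -1 to 1 is refused whole. A call with a gripper value outside its range is refused whole. The fingers move at their own pace and stop on an object; "newtons" is the grip in N (left out, the last holds). Time passes only in rows, so rows that repeat a pose let the fingers close. It gives the time, the measured TCP pose, the force and the opening at its end, in the units of the state.
- get_state(): the state, without advancing time (a new reading comes with each control period).
- grab_frame(name): name is "scene" or "top" or "wrist"; returns a dict with "img" (384x512x3 uint8, blue, green, red), "fx", "fy", "cx", "cy" (pixels), "T" (4x4, takes a point from camera to world coordinates); the wrist camera has in their place "hand_eye" (4x4, takes a point from camera to tool coordinates, whose origin is the TCP and whose axes are the tool frame's). Camera axes: x right, y down, z forward; pixel columns grow to the right and rows downward; lengths in m; the calibration is good to about 2 mm. A picture is of the moment at which its call begins: read the wrist's pose just before it. There is no depth.
- job_done(): hands the job in, once; it reports no verdict.
Trained networks look in a picture, given as the dict that the camera call returned (one of the last four; its "shot" number tells which), for a name from the list of things; names that differ only in an ending like _2 or _b are one class to them, and where a whole thing is asked for, a point or a joint stands for the part that bears it (a point fixed in the world has none). Each returns a list of dicts, best first, with "confidence" (0 to 1); they miss things now and then, are a little off and sometimes report something else, mostly with a low value. They report only what shows in the picture. A call takes as long as a camera call. They do not tell look-alikes from the thing itself.
- regions_of(picture, thing): "pixels" (384x512 bool, what is visible of it) and "box" ([left, top, right, bottom] in pixels, round what is visible of it).
The state is a dict: "t": time; "q": joint angles; "qd": joint speeds; "joint_efforts": joint torques, N m; "eef_pos": TCP position; "ee_rot": TCP orientation; "force": force on the tool from outside, world axes, zero at the start; "moment": the same for the moment, N m; "width": finger opening in m.
Only numpy, scipy, OpenCV 4.12 (cv2) and the standard library are available. Lean on these libraries where they do the work, as an engineer would, in place of code of your own. Each camera call takes 0.05 s, during which the arm holds its last target. There are 200 camera calls.

## Working session

There is one attempt and no reset: what is moved stays moved. The work goes in short steps, Python scripts to look and compute and a tool call to move; the robot and the scene stay as the last step left them, time stands still between calls to the robot, and variables do not carry over. Pictures are saved under pics/ and viewed, about 8 in all and at most 12, crops included, and the job is handed in when it is done.

Besides the shell and the picture viewer there is one more tool, called by a JSON object that holds its "fn" and its "kwargs", one argument or row to a line. drive_tool: Moves the arm, as the interface text tells. Its arguments: {"type":"object","properties":{"rows":{"type":"array"},"newtons":{"type":"number"}},"required":["rows"]}

```bash
mkdir -p pics; cat > h.py <<'E'
import numpy as np,cv2
from station import *
def ray(f,u,v):
    T=np.array(f["T"]);d=T[:3,:3]@np.array([(u-f["cx"])/f["fx"],(v-f["cy"])/f["fy"],1.]);return T[:3,3],d
def at(f,u,v,z):
    o,d=ray(f,u,v);return o+d*(z-o[2])/d[2]
def proj(f,p):
    T=np.linalg.inv(np.array(f["T"]));c=T[:3,:3]@np.array(p)+T[:3,3];return np.array([f["fx"]*c[0]/c[2]+f["cx"],f["fy"]*c[1]/c[2]+f["cy"]])
E
python3 - <<'E'
from h import *
s=get_state();print({k:np.round(v,3).tolist() for k,v in s.items()})
fs={}
for n in("scene","top"):
    f=grab_frame(n);fs[n]=f
    print(n,np.round(np.array(f["T"]),3).tolist(),f["fx"])
    for t in("jar","tin_lid","bottle","big_tube","small_tube","tape","tab_lip","hinge"):
        try:
            for r in regions_of(f,t)[:4]:
                b=r["box"];m=r["pixels"];ys,xs=np.nonzero(m)
                print(n,t,round(r["confidence"],2),np.round(b).tolist(),"c",xs.mean().round(),ys.mean().round(),np.round(at(f,xs.mean(),ys.mean(),.035),3))
        except Exception as e: print(t,e)
cv2.imwrite("pics/a.png",np.vstack([cv2.resize(fs[n]["img"],(400,300)) for n in fs]))
cv2.imwrite("pics/top.png",cv2.resize(fs["top"]["img"],(768,576)));cv2.imwrite("pics/scene.png",cv2.resize(fs["scene"]["img"],(768,576)))
E
```

```text
{'t': 0.0, 'q': [1.494, 0.359, 0.011, -0.0, -1.224, -0.288], 'qd': [0.0, -0.001, -0.0, 0.001, -0.002, 0.0], 'joint_efforts': [-0.001, -58.272, 29.305, 6.997, 0.007, -0.0], 'eef_pos': [0.241, 0.63, 0.226], 'ee_rot': [-1.569, 0.0, 2.777], 'force': [0.027, -0.464, 0.242], 'moment': [-0.005, 0.018, 0.011], 'width': 0.088}
scene [[0.53, -0.648, 0.548, -0.097], [-0.848, -0.401, 0.346, -0.258], [-0.004, -0.648, -0.762, 0.981], [0.0, 0.0, 0.0, 1.0]] 352.8786843532312
scene jar 0.95 [230.0, 232.0, 248.0, 254.0] c 238.0 244.0 [0.371 0.118 0.035]
scene jar 0.75 [230.0, 200.0, 251.0, 228.0] c 241.0 216.0 [0.468 0.17  0.035]
scene jar 0.63 [276.0, 219.0, 291.0, 249.0] c 282.0 235.0 [0.471 0.017 0.035]
scene tin_lid 0.63 [235.0, 168.0, 292.0, 205.0] c 264.0 186.0 [0.619 0.176 0.035]
scene big_tube 0.73 [336.0, 251.0, 404.0, 289.0] c 371.0 268.0 [ 0.508 -0.267  0.035]
scene small_tube 0.69 [128.0, 188.0, 152.0, 202.0] c 140.0 194.0 [0.359 0.525 0.035]
scene tape 0.65 [355.0, 192.0, 382.0, 220.0] c 368.0 206.0 [ 0.73  -0.174  0.035]
scene tab_lip 0.55 [237.0, 164.0, 295.0, 206.0] c 263.0 186.0 [0.61
[... 242 characters left out ...]
.74 [282.0, 211.0, 303.0, 225.0] c 294.0 217.0 [0.469 0.016 0.035]
top jar 0.69 [255.0, 240.0, 273.0, 257.0] c 262.0 246.0 [0.37  0.12  0.035]
top jar 0.49 [239.0, 209.0, 260.0, 225.0] c 248.0 217.0 [0.466 0.17  0.035]
top tin_lid 0.97 [216.0, 166.0, 284.0, 195.0] c 250.0 178.0 [0.599 0.167 0.035]
top bottle 0.5 [369.0, 155.0, 384.0, 169.0] c 376.0 160.0 [ 0.671 -0.258  0.035]
top big_tube 0.81 [348.0, 198.0, 404.0, 213.0] c 374.0 205.0 [ 0.518 -0.253  0.035]
top tape 0.66 [238.0, 210.0, 256.0, 225.0] c 248.0 217.0 [0.468 0.169 0.035]
top tape 0.55 [339.0, 130.0, 368.0, 156.0] c 351.0 140.0 [ 0.737 -0.171  0.035]
top tab_lip 0.73 [222.0, 166.0, 281.0, 194.0] c 250.0 178.0 [0.598 0.168 0.035]
```

View pics/top.png

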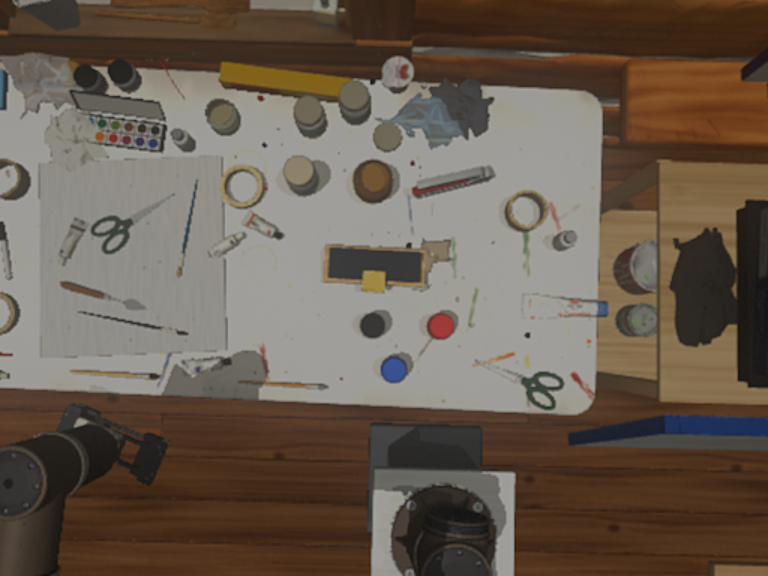

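View pics/scene.png

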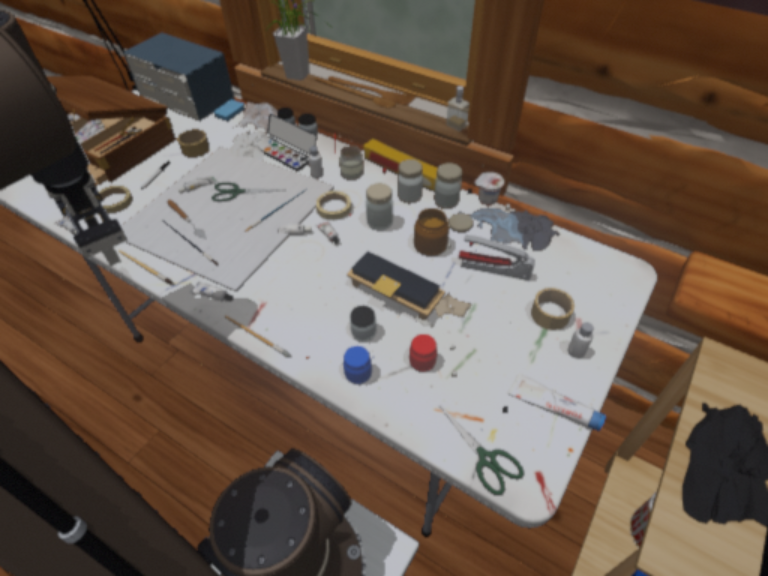

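The top view (768 px scale) shows three jar-like things:
- The black cap at (372,324), which is the jar, about (0.466, 0.170).
- The blue one at (393,369), which is a look-alike.
- The red one at (441,325), which is a look-alike.

Other jars with grey or tan caps stand behind the tin. The tin is at (375,267) with its tab at (374,281). I'll move above the area and take a close wrist crop to check the choice.

{"fn": "drive_tool", "kwargs": {
  "rows": [
    [[0.1, -0.15, 0.15], -0.08, 0.5],
    [[0.2, -0.3, 0.27], -0.16, 0.5],
    [[0.27, -0.45, 0.3], -0.25, 0.5],
    [[0.33, -0.6, 0.3], -0.34, 0.5],
    [[0.4, -0.75, 0.3], -0.43, 0.5],
    [[0.45, -0.9, 0.3], -0.52, 0.5],
    [[0.5, -1, 0.3], -0.6, 0.5],
    [[0.5, -1, 0.3], -0.68, 0.5],
    [[0.5, -1, 0.3], -0.768, 0.5],
    [[0.5, -1, 0.3], -0.768, 0.5]
  ]
}}

```text
t: 1.9
eef_pos: [0.3911, 0.3299, 0.317]
ee_rot: [-1.571, -0.001, 1.567]
force: [-0.4, 1.2, -0.0]
width: 0.0437
```

{"fn": "drive_tool", "kwargs": {
  "rows": [
    [[0, -0.15, 0.05], 0, 0.5],
    [[0, -0.3, 0.1], 0, 0.5],
    [[0, -0.4, 0.1], 0, 0.5],
    [[0, -0.5, 0.1], 0, 0.5],
    [[0, -0.5, 0.1], 0, 0.5],
    [[0, -0.5, 0.1], 0, 0.5]
  ]
}}

```text
t: 2.5
eef_pos: [0.3908, 0.1805, 0.3469]
ee_rot: [-1.571, -0.001, 1.573]
force: [-0.5, 0.6, -0.7]
width: 0.0439
```

```bash
cat >> h.py <<'E'
from scipy.spatial.transform import Rotation as Ro
def wrist():
    s=get_state();f=grab_frame("wrist");T=np.eye(4);T[:3,:3]=Ro.from_euler("xyz",s["ee_rot"]).as_matrix();T[:3,3]=s["eef_pos"]
    f["T"]=T@np.array(f["hand_eye"]);return s,f
E
python3 - <<'E'
from h import *
s,f=wrist();print(s["t"],s["eef_pos"],s["ee_rot"],s["width"],s["q"]);print(f["T"].round(3),np.round(f["hand_eye"],3),f["fx"])
np.savez("w1.npz",T=f["T"],fx=f["fx"],fy=f["fy"],cx=f["cx"],cy=f["cy"],img=f["img"])
for t in("jar","tin_lid"):
    for r in regions_of(f,t):
        print(t,r["confidence"],r["box"],np.round(at(f,*np.argwhere(r["pixels"]).mean(0)[::-1],.05),3))
cv2.imwrite("pics/w1.png",cv2.resize(f["img"],(768,576)))
E
```

```text
2.5 [0.3908443  0.18051762 0.34686623] [-1.57136946e+00 -7.67604287e-04  1.57294672e+00] 0.04391785198209858 [ 8.94386120e-01 -1.21720905e-01 -2.75551572e-01 -3.60623379e-05
 -1.41600835e+00 -8.92230399e-01]
[[-1.    -0.003  0.001  0.39 ]
 [-0.002  0.967  0.253  0.112]
 [-0.001  0.253 -0.967  0.504]
 [ 0.     0.     0.     1.   ]] [[-0.     0.968  0.253 -0.068]
 [ 0.001 -0.253  0.968 -0.157]
 [ 1.     0.    -0.001  0.001]
 [ 0.     0.     0.     1.   ]] 323.64015931696855
jar 0.87 [249.0, 93.9, 292.7, 139.5] [0.374 0.121 0.05 ]
jar 0.61 [182.6, 129.5, 227.7, 173.6] [0.468 0.169 0.05 ]
jar 0.58 [171.3, 12.5, 222.9, 65.6] [0.471 0.021 0.05 ]
tin_lid 0.8 [67.0, 75.7, 148.6, 217.9] [0.605 0.16  0.05 ]
```

View pics/w1.png

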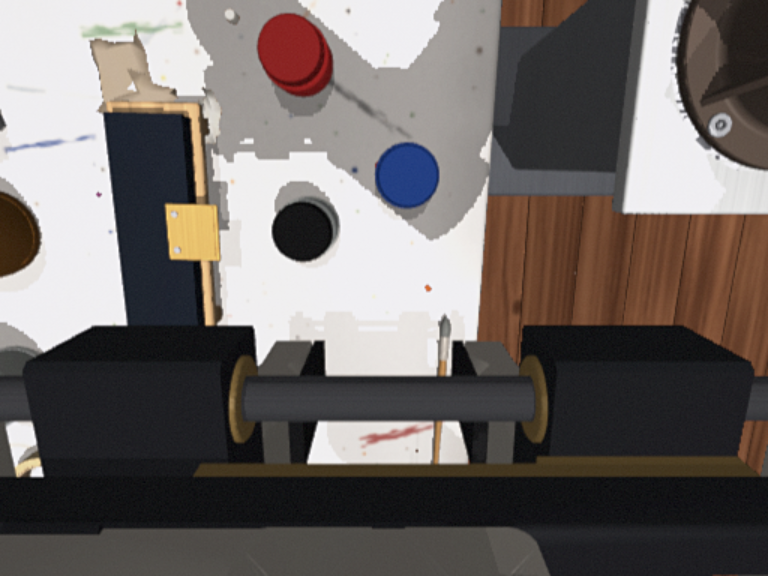

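The wrist view confirms the black-capped jar at (303,231), with blue at (407,175) and red at (295,50). The tab's front edge runs from about (217,205) to (220,261). The picture runs −x to the right.

```bash
python3 - <<'E'
from h import *
f=dict(np.load("w1.npz"));img=f["img"]
for n,p in {"tabF1":(217,205),"tabF2":(220,261),"tabB1":(166,203),"tabB2":(170,261)}.items():
    print(n,at(f,(p[0])/1.5,(p[1])/1.5,.071).round(4))
print("bench",at(f,202/1.5,105/1.5,.045).round(4),at(f,216/1.5,325/1.5,.045).round(4))
print("jar cap",at(f,303/1.5,231/1.5,.069).round(4))
b=img.astype(int)
m=((b[...,2]>150)&(b[...,0]<130)&(b[...,1]>120)).astype(np.uint8);m[:120]=0;m[190:]=0;m[:,:100]=0;m[:,155:]=0
n,l,st,c=cv2.connectedComponentsWithStats(m)
i=1+st[1:,4].argmax();ys,xs=np.nonzero(l==i);box=cv2.boxPoints(cv2.minAreaRect(np.c_[xs,ys].astype(np.float32)))
print(st[i]);[print(q.round(1),at(f,*q,.071).round(4)) for q in box]
f=grab_frame("top")
for r in regions_of(f,"jar"):
    ys,xs=np.nonzero(r["pixels"]);print(r["box"],at(f,xs.mean(),ys.mean(),.05).round(4))
b=f["img"].astype(int)
m=((b[...,2]>150)&(b[...,0]<130)&(b[...,1]>120)).astype(np.uint8)[175:205,235:262]
ys,xs=np.nonzero(m);print("toptab",len(xs),at(f,xs.mean()+235,ys.mean()+175,.07).round(4),at(f,248,ys.max()+175.5,.07).round(4))
E
```

```text
tabF1 [0.541  0.1464 0.071 ]
tabF2 [0.5426 0.1965 0.071 ]
tabB1 [0.5857 0.1447 0.071 ]
tabB2 [0.588  0.1966 0.071 ]
bench [0.5557 0.0607 0.045 ] [0.5612 0.2664 0.045 ]
jar cap [0.4665 0.1694 0.069 ]
[ 110  136   37   54 1263]
[109.8 136. ] [0.5869 0.1456 0.071 ]
[143.7 133.3] [0.5419 0.142  0.071 ]
[148.1 188.4] [0.5423 0.2166 0.071 ]
[114.2 191.1] [0.5894 0.2206 0.071 ]
[281.2, 209.9, 304.0, 229.9] [0.4702 0.0188 0.05  ]
[262.7, 239.7, 272.6, 255.0] [0.3731 0.1048 0.05  ]
toptab 192 [0.5636 0.1713 0.07  ] [0.5398 0.1721 0.07  ]
```

{"fn": "drive_tool", "kwargs": {
  "rows": [
    [[0.1, -0.12, -0.1], 0, 0.5],
    [[0.2, -0.24, -0.2], 0, 0.5],
    [[0.252, -0.268, -0.32], 0, 0.5],
    [[0.252, -0.268, -0.46], 0, 0.5],
    [[0.252, -0.268, -0.6], 0, 0.5],
    [[0.252, -0.268, -0.7], 0, 0.5],
    [[0.252, -0.268, -0.8], 0, 0.5],
    [[0.252, -0.268, -0.8], 0, 0.5],
    [[0.252, -0.268, -0.8], 0, 0.5]
  ]
}}

```text
t: 3.65
eef_pos: [0.4667, 0.1005, 0.1068]
ee_rot: [-1.57, 0.001, 1.572]
force: [1.9, 0.8, 0.3]
width: 0.0439
```

```bash
python3 - <<'E'
from h import *
s=get_state();print(s["t"],s["eef_pos"],s["ee_rot"],s["width"],s["force"])
f=grab_frame("scene")
cv2.imwrite("pics/s2.png",cv2.resize(f["img"][150:300,170:370],(800,600)))
E
```

```text
3.65 [0.46666769 0.10046859 0.10676263] [-1.56987124e+00  1.23871012e-03  1.57172206e+00] 0.04394243621438932 [1.91518068 0.7552434  0.30342659]
```

View pics/s2.png

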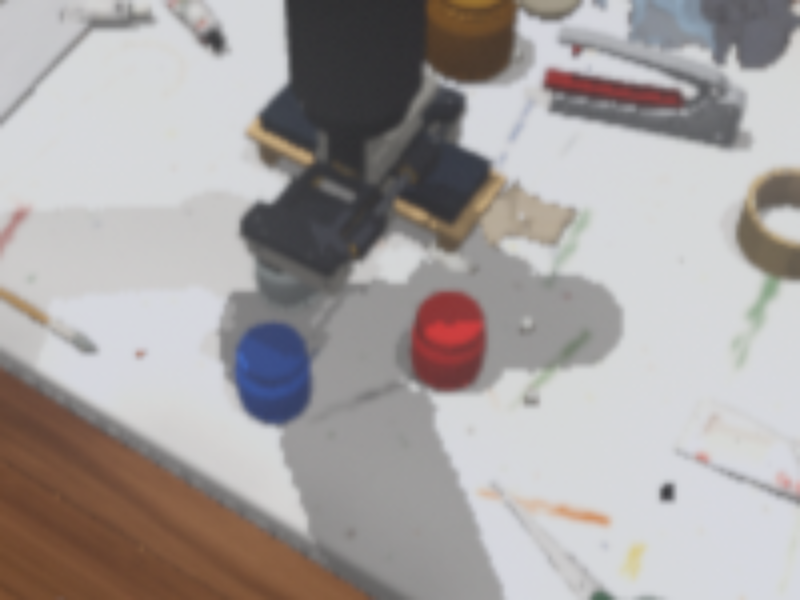

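The gripper hangs between red (448,340) and the jar (290,280), clear of both. I'll lower it.

{"fn": "drive_tool", "kwargs": {
  "rows": [
    [[0, 0, -0.07], 0, 0.5],
    [[0, 0, -0.14], 0, 0.5],
    [[0, 0, -0.21], 0, 0.5],
    [[0, 0, -0.265], 0, 0.5],
    [[0, 0, -0.265], 0, 0.5],
    [[0, 0.03, -0.265], 0, 0.5],
    [[0, 0.06, -0.265], 0, 0.5],
    [[0, 0.09, -0.265], 0, 0.5],
    [[0, 0.12, -0.265], 0, 0.5],
    [[0, 0.14, -0.265], 0, 0.5],
    [[0, 0.16, -0.265], 0, 0.5]
  ]
}}

```text
t: 4.8
eef_pos: [0.4666, 0.1488, 0.0274]
ee_rot: [-1.571, -0.0, 1.571]
force: [1.9, -1.7, 1.9]
width: 0.0436
```

{"fn": "drive_tool", "kwargs": {
  "rows": [
    [[0, 0.02, 0], 0, 0.5],
    [[0, 0.05, 0], 0, 0.5],
    [[0, 0.08, 0], 0, 0.5],
    [[0, 0.11, 0], 0, 0.5],
    [[0, 0.14, 0], 0, 0.5],
    [[0, 0.17, 0], 0, 0.5],
    [[0, 0.2, 0], 0, 0.5],
    [[0, 0.23, 0], 0, 0.5],
    [[0, 0.26, 0], 0, 0.5],
    [[0, 0.29, 0], 0, 0.5],
    [[0, 0.32, 0], 0, 0.5],
    [[0, 0.35, 0], 0, 0.5]
  ]
}}

```text
t: 6.0
eef_pos: [0.4664, 0.2539, 0.027]
ee_rot: [-1.571, 0.0, 1.57]
force: [-0.7, -3.7, 2.1]
width: 0.0437
```

{"fn": "drive_tool", "kwargs": {
  "rows": [
    [[0, 0.03, 0], 0, 0.5],
    [[0, 0.06, 0], 0, 0.5],
    [[0, 0.09, 0], 0, 0.5],
    [[0, 0.12, 0], 0, 0.5],
    [[0, 0.15, 0], 0, 0.5],
    [[0, 0.18, 0], 0, 0.5],
    [[0, 0.21, 0], 0, 0.5],
    [[0, 0.24, 0], 0, 0.5],
    [[0, 0.27, 0], 0, 0.5],
    [[0, 0.3, 0], 0, 0.5],
    [[0, 0.33, 0], 0, 0.5],
    [[0, 0.35, 0], 0, 0.5]
  ]
}}

```text
t: 7.2
eef_pos: [0.4665, 0.3591, 0.027]
ee_rot: [-1.571, -0.0, 1.571]
force: [-0.8, -2.3, 2.1]
width: 0.0435
```

{"fn": "drive_tool", "kwargs": {
  "rows": [
    [[0, 0.01, 0], 0, 0.5],
    [[0, 0.015, 0], 0, 0.5],
    [[0, 0.015, 0], 0, 0.5],
    [[0, -0.03, 0], 0, 0.5],
    [[0, -0.08, 0], 0, 0.5],
    [[0, -0.16, 0], 0, 0.5],
    [[0, -0.24, 0.1], 0, 0.5],
    [[0, -0.24, 0.22], 0, 0.5],
    [[0, -0.24, 0.35], 0, 0.5],
    [[0, -0.24, 0.45], 0, 0.5],
    [[0, -0.24, 0.45], 0, 0.5]
  ]
}}

```text
t: 8.3
eef_pos: [0.4683, 0.2867, 0.1668]
ee_rot: [-1.577, -0.006, 1.57]
force: [-0.5, 0.8, -0.3]
width: 0.0438
```

```bash
python3 - <<'E'
from h import *
s=get_state();print(s["t"],s["eef_pos"],s["ee_rot"],s["width"],s["force"],s["q"])
for n in("top","scene"):
    f=grab_frame(n)
    for r in regions_of(f,"jar"):
        p=at(f,*np.argwhere(r["pixels"]).mean(0)[::-1],.05 if n=="top" else .04);print(n,r["confidence"],r["box"],p.round(3),np.hypot(*(p-[.541,.171,0])[:2]).round(3))
    if n=="scene":cv2.imwrite("pics/s3.png",cv2.resize(f["img"][140:290,130:330],(800,600)))
E
```

```text
8.3 [0.4683185  0.28669787 0.1668343 ] [-1.5766858  -0.00604098  1.57025037] 0.04383236536508846 [-0.53931836  0.81061348 -0.25555299] [ 0.90682569  0.19581525 -0.35900127  0.00108823 -1.00759364 -0.90796658]
top 0.77 [284.2, 209.5, 302.0, 224.0] [0.468 0.018 0.05 ] 0.169
top 0.69 [252.4, 237.0, 273.3, 255.5] [0.371 0.12  0.05 ] 0.178
scene 0.94 [229.6, 234.6, 248.8, 254.4] [0.369 0.116 0.04 ] 0.18
scene 0.83 [180.8, 177.6, 199.5, 203.2] [0.458 0.383 0.04 ] 0.228
scene 0.76 [272.4, 219.0, 292.5, 247.9] [0.468 0.015 0.04 ] 0.172
```

View pics/s3.png

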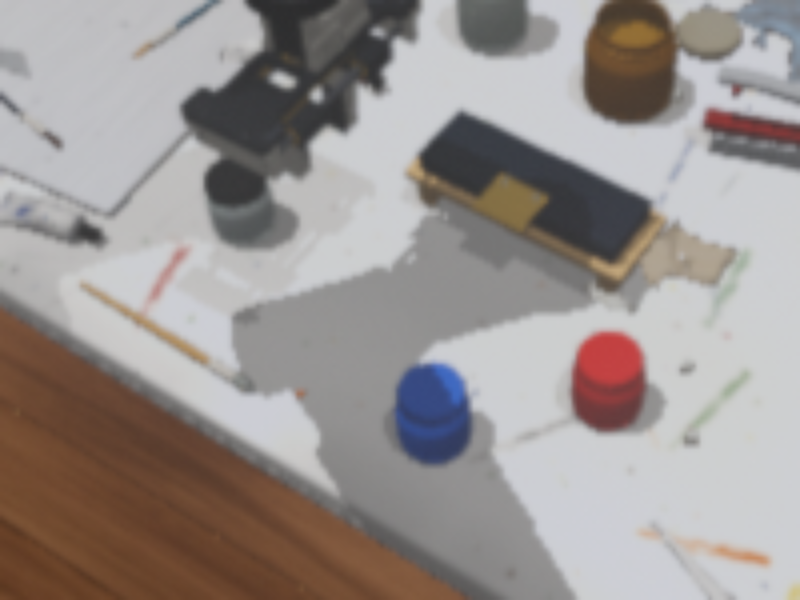

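The jar stands upright at (238,200) in the crop, about 0.23 m from the tab. The tin at (535,200) is shut, and blue and red are untouched. Next is the tab: turn so the jaws lie along y, fingers shut.

{"fn": "drive_tool", "kwargs": {
  "rows": [
    [[0.0, -0.05, 0], 0.09, 0],
    [[0, -0.1, 0], 0.18, 0],
    [[0.05, -0.2, 0], 0.27, 0],
    [[0.1, -0.3, 0], 0.36, 0],
    [[0.133, -0.386, 0], 0.45, 0],
    [[0.133, -0.386, 0], 0.54, 0],
    [[0.133, -0.386, 0], 0.63, 0],
    [[0.133, -0.386, 0], 0.72, 0],
    [[0.133, -0.386, 0], 0.81, 0],
    [[0.133, -0.386, 0], 0.9, 0],
    [[0.133, -0.386, 0], 0.983, 0],
    [[0.133, -0.386, 0], 0.983, 0]
  ]
}}

```text
t: 9.7
eef_pos: [0.5057, 0.1698, 0.1606]
ee_rot: [-1.569, -0.002, 3.116]
force: [-0.1, 0.2, -0.0]
width: 0.0007
```

{"fn": "drive_tool", "kwargs": {
  "rows": [
    [[0, 0, -0.08], 0, 0],
    [[0, 0, -0.16], 0, 0],
    [[0, 0, -0.24], 0, 0],
    [[0, 0, -0.32], 0, 0],
    [[0, 0, -0.4], 0, 0],
    [[0, 0, -0.4], 0, 0],
    [[0, 0, -0.4], 0, 0]
  ]
}}

```text
t: 10.4
eef_pos: [0.506, 0.17, 0.0417]
ee_rot: [-1.569, -0.001, 3.113]
force: [1.0, -0.6, 0.6]
width: 0.0002
```

```bash
python3 - <<'E'
from h import *
s=get_state();print(s["t"],s["eef_pos"],s["ee_rot"],s["width"],s["force"],s["q"])
f=grab_frame("scene")
s,w=wrist()
cv2.imwrite("pics/s4.png",np.vstack([cv2.resize(f["img"][150:250,200:300],(560,300)),cv2.resize(w["img"],(560,300))]))
E
```

```text
10.4 [0.50603816 0.16995308 0.04171799] [-1.56928135e+00 -1.38385233e-03  3.11256119e+00] 0.00022094505313994961 [ 0.98986001 -0.63101052  0.60848313] [ 6.91702940e-01  3.27300461e-01 -5.24186312e-01  3.40674964e-04
 -7.21349089e-01  8.49806922e-01]
```

View pics/s4.png

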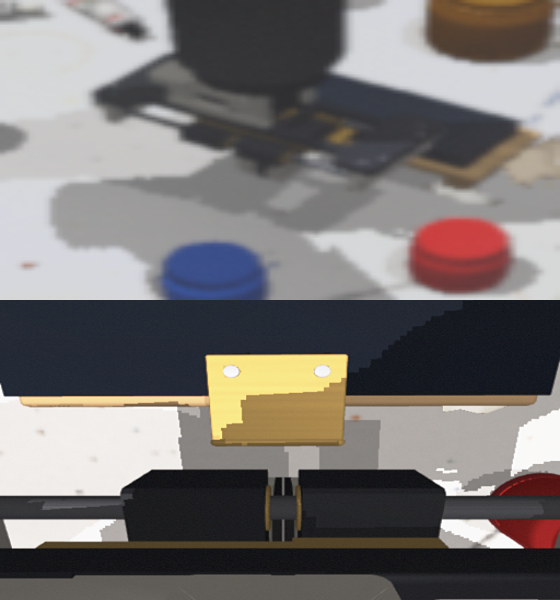

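The fingers sit shut and centred in front of the tab, whose wrist-view front edge is at (277,443). I'll ease forward until they touch.

{"fn": "drive_tool", "kwargs": {
  "rows": [
    [[0.03, 0, 0], 0, 0],
    [[0.06, 0, 0], 0, 0],
    [[0.068, 0, 0], 0, 0],
    [[0.074, 0, 0], 0, 0],
    [[0.08, 0, 0], 0, 0],
    [[0.085, 0, 0], 0, 0],
    [[0.085, 0, 0], 0, 0]
  ]
}}

```text
t: 11.2
eef_pos: [0.5319, 0.1703, 0.042]
ee_rot: [-1.571, -0.0, 3.114]
force: [0.5, 0.3, 0.1]
width: 0.0003
```

{"fn": "drive_tool", "kwargs": {
  "rows": [
    [[0.004, 0, 0], 0, 0],
    [[0.008, 0, 0], 0, 0],
    [[0.008, 0, 0], 0, 0]
  ]
}}

```text
t: 11.5
eef_pos: [0.5327, 0.1701, 0.0418]
ee_rot: [-1.57, -0.003, 3.114]
force: [-5.9, 1.8, 3.3]
width: 0.0006
```

{"fn": "drive_tool", "kwargs": {
  "rows": [
    [[0.004, 0, 0], 0, 0],
    [[0.008, 0, 0], 0, 0],
    [[0.008, 0, 0], 0, 0]
  ]
}}

```text
t: 11.8
eef_pos: [0.5329, 0.17, 0.0417]
ee_rot: [-1.569, -0.006, 3.114]
force: [-18.2, 6.3, 11.4]
width: 0.0001
```

{"fn": "drive_tool", "kwargs": {
  "rows": [
    [[0.002, 0, 0.008], 0, 0],
    [[0.003, 0, 0.016], 0, 0],
    [[0.005, 0, 0.025], 0, 0],
    [[0.007, 0, 0.033], 0, 0],
    [[0.009, 0, 0.042], 0, 0],
    [[0.011, 0, 0.05], 0, 0]
  ]
}}

```text
t: 12.4
eef_pos: [0.5349, 0.1698, 0.0554]
ee_rot: [-1.569, -0.008, 3.113]
force: [-18.4, 7.0, 2.4]
width: 0.0006
```

```bash
python3 - <<'E'
from h import *
s,w=wrist();print(s["t"],s["eef_pos"],s["force"],s["moment"])
cv2.imwrite("pics/w5.png",w["img"][:260])
E
```

```text
12.4 [0.53489873 0.169796   0.05541881] [-18.36953459   6.98936194   2.41636891] [2.65444425 6.26985533 0.12319368]
```

View pics/w5.png

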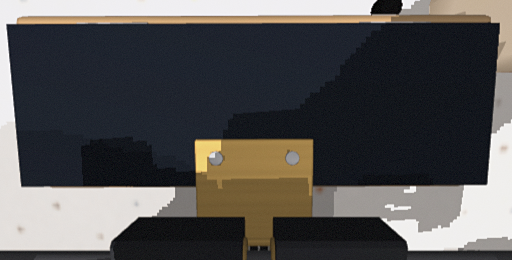

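The lid has begun to rise: it covers the front bench edge, and x advanced 2.2 mm for a 14 mm rise, as the arc predicts. I'll follow the arc.

{"fn": "drive_tool", "kwargs": {
  "rows": [
    [[0.003, 0, 0.017], 0, 0],
    [[0.009, 0, 0.033], 0, 0],
    [[0.015, 0, 0.05], 0, 0],
    [[0.022, 0, 0.067], 0, 0],
    [[0.031, 0, 0.083], 0, 0],
    [[0.041, 0, 0.1], 0, 0],
    [[0.053, 0, 0.117], 0, 0]
  ]
}}

```text
t: 13.15
eef_pos: [0.5517, 0.1695, 0.0917]
ee_rot: [-1.569, -0.007, 3.114]
force: [-16.6, 3.3, 11.1]
width: 0.0007
```

```bash
python3 - <<'E'
from h import *
s,w=wrist();print(s["t"],s["eef_pos"],s["force"],s["moment"])
f=grab_frame("scene")
cv2.imwrite("pics/w6.png",np.vstack([w["img"][:260],cv2.resize(f["img"][140:240,200:350],(512,340))]))
E
```

```text
13.15 [0.55167907 0.16954434 0.09168935] [-16.57897334   3.29158497  11.05752368] [0.78006339 5.6915144  0.01732148]
```

View pics/w6.png

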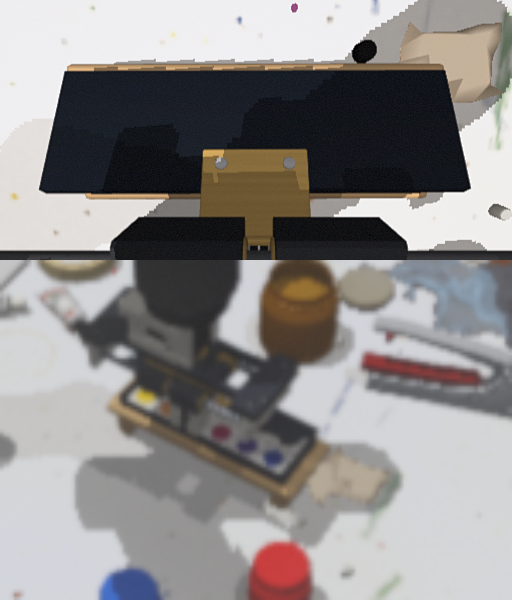

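The lid is about 35° up with the pans showing at (240,440), and contact with the tab is sticking. I'll keep following the arc to near vertical.

{"fn": "drive_tool", "kwargs": {
  "rows": [
    [[0.008, 0, 0.017], 0, 0],
    [[0.02, 0, 0.034], 0, 0],
    [[0.04, 0, 0.053], 0, 0],
    [[0.062, 0, 0.07], 0, 0],
    [[0.085, 0, 0.084], 0, 0],
    [[0.109, 0, 0.097], 0, 0],
    [[0.135, 0, 0.107], 0, 0],
    [[0.161, 0, 0.116], 0, 0],
    [[0.188, 0, 0.121], 0, 0],
    [[0.215, 0, 0.125], 0, 0]
  ]
}}

```text
t: 14.25
eef_pos: [0.6211, 0.1703, 0.1296]
ee_rot: [-1.571, -0.0, 3.115]
force: [-0.8, -0.4, -0.8]
width: 0.0004
```

```bash
python3 - <<'E'
from h import *
s,w=wrist();print(s["t"],s["eef_pos"],s["force"],s["moment"])
f=grab_frame("scene")
cv2.imwrite("pics/w7.png",np.vstack([w["img"][:260],cv2.resize(f["img"][140:240,200:350],(512,340))]))
E
```

```text
14.25 [0.62108234 0.17034999 0.12964506] [-0.77672984 -0.37640547 -0.8114506 ] [-0.09330041  0.20928964  0.02236388]
```

View pics/w7.png

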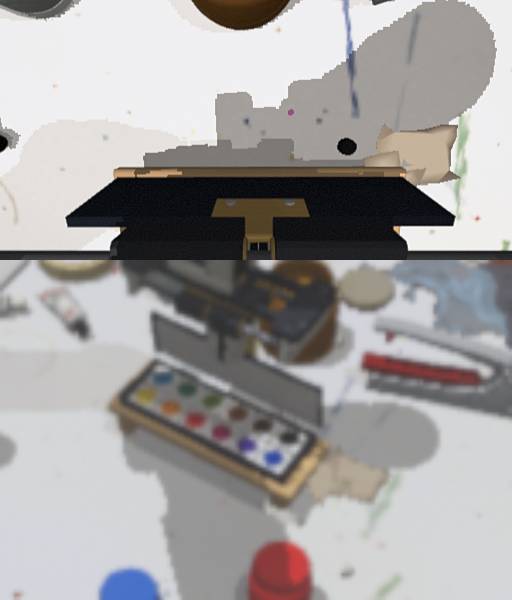

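The lid is nearly vertical at scene crop (240,360), with almost no force. I'll push on past the balance point, wait, then back off.

{"fn": "drive_tool", "kwargs": {
  "rows": [
    [[0.017, 0, 0], 0, 0],
    [[0.034, 0, 0], 0, 0],
    [[0.051, 0, 0], 0, 0],
    [[0.068, 0, 0], 0, 0],
    [[0.085, 0, 0], 0, 0],
    [[0.102, 0, 0], 0, 0],
    [[0.119, 0, 0], 0, 0],
    [[0.136, 0, 0], 0, 0],
    [[0.145, 0, 0], 0, 0],
    [[0.145, 0, 0], 0, 0],
    [[0.145, 0, 0], 0, 0],
    [[0.145, 0, 0], 0, 0]
  ]
}}

```text
t: 15.55
eef_pos: [0.6637, 0.1704, 0.1297]
ee_rot: [-1.571, -0.0, 3.115]
force: [-1.0, -0.7, 0.1]
width: 0.0007
```

{"fn": "drive_tool", "kwargs": {
  "rows": [
    [[0, 0, 0], 0, 0],
    [[-0.05, 0, 0], 0, 0],
    [[-0.12, 0, 0], 0, 0],
    [[-0.22, 0, 0.05], 0, 0],
    [[-0.35, 0, 0.2], 0, 0],
    [[-0.45, 0, 0.35], 0, 0],
    [[-0.55, 0.05, 0.45], 0, 0],
    [[-0.6, 0.2, 0.55], 0, 0],
    [[-0.6, 0.35, 0.6], 0, 0],
    [[-0.6, 0.5, 0.6], 0, 0],
    [[-0.6, 0.65, 0.6], 0, 0],
    [[-0.6, 0.65, 0.6], 0, 0]
  ]
}}

```text
t: 16.75
eef_pos: [0.4831, 0.37, 0.3086]
ee_rot: [-1.571, -0.001, 3.118]
force: [0.1, -0.6, -0.5]
width: 0.0005
```

{"fn": "drive_tool", "kwargs": {
  "rows": [
    [[0, 0, 0], 0, 0],
    [[0, 0, 0], 0, 0],
    [[0, 0, 0], 0, 0],
    [[0, 0, 0], 0, 0],
    [[0, 0, 0], 0, 0],
    [[0, 0, 0], 0, 0],
    [[0, 0, 0], 0, 0],
    [[0, 0, 0], 0, 0],
    [[0, 0, 0], 0, 0],
    [[0, 0, 0], 0, 0],
    [[0, 0, 0], 0, 0],
    [[0, 0, 0], 0, 0]
  ]
}}

```text
t: 17.95
eef_pos: [0.4838, 0.3654, 0.3096]
ee_rot: [-1.571, -0.0, 3.115]
force: [0.3, -0.7, -0.5]
width: 0.0003
```

```bash
python3 - <<'E'
from h import *
s=get_state();print(s["t"],s["eef_pos"],s["force"])
for n in("top","scene"):
    f=grab_frame(n)
    for r in regions_of(f,"jar"):
        p=at(f,*np.argwhere(r["pixels"]).mean(0)[::-1],.05 if n=="top" else .04);print(n,r["confidence"],r["box"],p.round(3),np.hypot(*(p-[.541,.171,0])[:2]).round(3))
    for t in("bottle","big_tube","small_tube","tape"):
        for r in regions_of(f,t)[:2]:print(t,round(r["confidence"],2),at(f,*np.argwhere(r["pixels"]).mean(0)[::-1],.035).round(3))
    if n=="scene":
        for y in(.08,.26):
            for a in(1.7,2.09):print(a,(4*(proj(f,[.635-.094*np.cos(a+.064)+.017*np.cos(a),y,.061+.0942*np.sin(a+.064)-.017*np.sin(a)])-[150,130])).round())
        cv2.imwrite("pics/s8.png",cv2.resize(f["img"][130:280,150:350],(800,600)))
E
```

```text
17.95 [0.48380605 0.36540136 0.30962535] [ 0.34807017 -0.65221895 -0.49410853]
top 0.67 [281.0, 209.5, 302.7, 225.1] [0.468 0.018 0.05 ] 0.169
top 0.55 [254.0, 238.0, 272.9, 255.5] [0.37  0.119 0.05 ] 0.178
top 0.53 [174.2, 211.4, 191.7, 226.6] [0.449 0.378 0.05 ] 0.226
bottle 0.72 [ 0.671 -0.259  0.035]
big_tube 0.59 [ 0.519 -0.249  0.035]
small_tube 0.58 [0.375 0.499 0.035]
tape 0.52 [ 0.737 -0.171  0.035]
scene 0.89 [272.6, 221.4, 294.5, 246.4] [0.468 0.016 0.04 ] 0.171
scene 0.8 [181.3, 175.1, 200.9, 201.6] [0.461 0.385 0.04 ] 0.228
scene 0.69 [229.8, 230.2, 249.3, 256.2] [0.37  0.117 0.04 ] 0.179
bottle 0.56 [ 0.676 -0.258  0.035]
small_tube 0.75 [0.359 0.52  0.035]
tape 0.79 [ 0.729 -0.175  0.035]
1.7 [574. 164.]
2.09 [588. 153.]
1.7 [392.  85.]
2.09 [409.  77.]
```

View pics/s8.png

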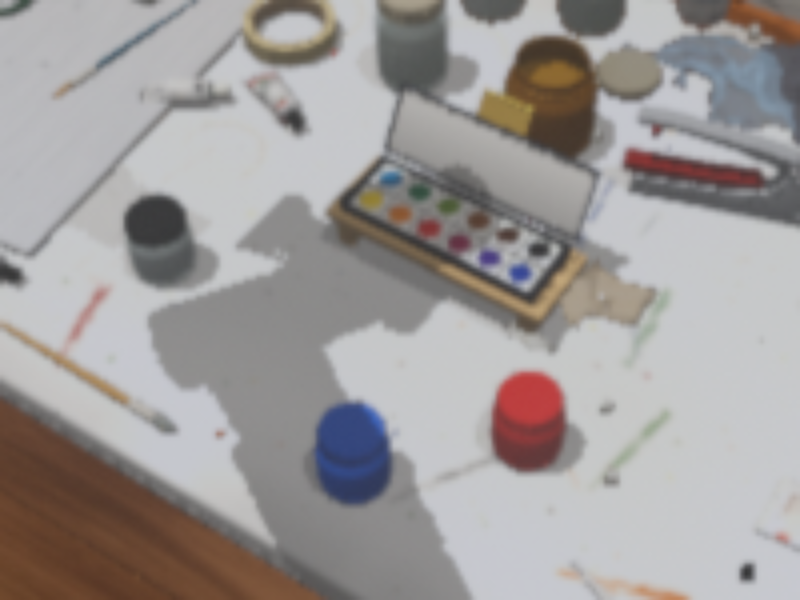

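The lid lies back at (490,150) and the jar stands upright at (160,240). I'll wait a second to see whether it still moves, and estimate its angle from the corners.

```bash
python3 - <<'E'
from h import *
f=grab_frame("scene");cv2.imwrite("ref.png",f["img"])
for hx,y,obs in((.638,.271,(405,90)),(.632,.07,(597,175))):
    for a in(1.6,1.75,1.9,2.0,2.09):
        P=[hx+np.cos(np.pi-a)*-.07+0*a,y,.061+.07*np.sin(a)]
        u=4*(proj(f,P)-[150,130]);print(a,u.round(),"obs",obs)
E
```

```text
1.6 [372.  96.] obs (405, 90)
1.75 [365. 104.] obs (405, 90)
1.9 [359. 113.] obs (405, 90)
2.0 [355. 119.] obs (405, 90)
2.09 [352. 126.] obs (405, 90)
1.6 [572. 189.] obs (597, 175)
1.75 [565. 198.] obs (597, 175)
1.9 [559. 208.] obs (597, 175)
2.0 [555. 215.] obs (597, 175)
2.09 [552. 221.] obs (597, 175)
```

{"fn": "drive_tool", "kwargs": {
  "rows": [
    [[0, 0, 0], 0, 0],
    [[0, 0, 0], 0, 0],
    [[0, 0, 0], 0, 0],
    [[0, 0, 0], 0, 0],
    [[0, 0, 0], 0, 0],
    [[0, 0, 0], 0, 0],
    [[0, 0, 0], 0, 0],
    [[0, 0, 0], 0, 0],
    [[0, 0, 0], 0, 0],
    [[0, 0, 0], 0, 0],
    [[0, 0, 0], 0, 0],
    [[0, 0, 0], 0, 0]
  ]
}}

```text
t: 19.8
eef_pos: [0.4838, 0.3654, 0.3097]
ee_rot: [-1.571, 0.0, 3.114]
force: [0.2, -0.4, 0.1]
width: 0.0003
```

```bash
python3 - <<'E'
from h import *
f=grab_frame("scene");d=cv2.absdiff(cv2.imread("ref.png"),f["img"])[145:200,240:305].max(2);print((d>40).sum(),d.mean())
E
```

```text
0 0.7893706293706294
```

```bash
python3 - <<'E'
from h import *
f=grab_frame("scene")
for hx,y,obs in((.638,.271,(405,90)),(.632,.07,(597,175))):
    print([(a,(4*(proj(f,[hx-.07*np.cos(a),y,.061+.07*np.sin(a)])-[150,130])).round().tolist()) for a in(1.6,1.8,2.09)],obs)
E
```

```text
[(1.6, [375.0, 93.0]), (1.8, [383.0, 85.0]), (2.09, [395.0, 79.0])] (405, 90)
[(1.6, [574.0, 186.0]), (1.8, [582.0, 177.0]), (2.09, [592.0, 169.0])] (597, 175)
```

```bash
python3 -c "
from station import *
print(job_done())"
```

```text
the job is handed in; nothing more can be done
None
```

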